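Feed the lug into the fork and push the locking pin home

ROBOT

A 6-joint arm with a two-finger parallel gripper is mounted at the origin on the work surface. World frame = base frame: x ahead of the robot, y to its left, z up, the work surface at z = 0. Lengths are in mm, angles in rad, forces in N, time in s.
With the tool pointing down it reaches from about 350 to 725 mm from the base axis. Payload 6 kg.
Tool frame: the origin (TCP) lies at the very end of the fingers, on their centre line; the grasp point (between the pads) lies 19 mm behind it; z points along the fingers, y is the direction in which the jaws open and shut (so a half turn about z gives the same grasp; the last joint's range is limited). The gripper opens to 85 mm and grips with 20 to 120 N. Pads are 22 mm wide; open, the fingers measure 114 mm over their backs; the gripper's body (76 mm by 85 mm) begins 54 mm behind the grasp point. The pads swing forward as they close: fully open they stand 13 mm farther back than shut.
Start: joints at [-0.852, 0.04, 0.085, 0, -1.615, -0.334], TCP at [225.231, -556.098, 231.261] pointing down, gripper open.
Joint ranges: [-2.56, 2.56], [-1.29, 2.01], [-1.08, 1.49], [-3.29, 1.98], [-2.81, -0.18], [-2.99, 2.99]. Speed limits (rad/s): [2.57, 2.57, 3.01, 3.14, 3.14, 3.14].

INTERFACE

Orientations are given as a rotation vector (axis times angle).
In Python, from rig import state, read_camera, get_calibration, hand_in gives the robot as it stands. The module is installed in compiled form; this text tells all that it offers.
- The arm moves only by the tool arm_command, never from a script. Its argument "deltas" is one flat list of numbers, 7 for each row, row after row: the shift along the world's x, y, z in cm, then the turn, a rotation vector about the world's x, y, z in rad, then the finger opening in cm, from 0 to 8.54. In form: [x, y, z, rx, ry, rz, claw, x, y, z, rx, ry, rz, claw, ...]. A call has exactly 10 rows; each row is the pose to reach, as a shift and turn from the pose commanded when the call began; what a row does not reach only later rows make up. A row lasts 1/10 s, in which the tool goes at most 50 mm and 8.59 degrees, less where a joint would pass 70% of its speed; a pose out of reach is approached as far as the arm can. A call with a gripper value outside its range is refused whole. The fingers move at their own pace and stop on an object; "squeeze" is the grip in N (left out, the last holds). Time passes only in rows, so rows that repeat a pose let the fingers close, or fill a call up. It gives the time, the measured TCP pose, the force and the opening at its end, in the units of the state.
- state(): the state, without advancing time (a new reading comes with each control period).
- read_camera(name): name is "side" or "top"; returns the picture (384x512x3 uint8, blue, green, red); there is no depth.
- get_calibration(name): a dict with "vertical_fov" (degrees; the focal length in pixels is half the picture's height over the tangent of half this angle, whatever the lens; pixels are square), "cx", "cy" (the principal point, pixels), "distortion" ([k1, k2, p1, p2, k3] as OpenCV has them; the pictures are not rectified), "extrinsics" (4x4, takes a point from camera to world coordinates). Camera axes: x right, y up, looking along -z (the intrinsics and any distortion apply to the point x, -y, -z); pixel columns grow to the right and rows downward; lengths in mm; the calibration is good to about 2 mm. A picture is of the moment at which its call begins. get_calibration takes no time and is no camera call.
- hand_in(): hands the job in, once; it reports no verdict.
The state is a dict: "t": time; "joint_positions": joint angles; "joint_velocities": joint speeds; "joint_efforts": joint torques, N m; "eef_pos": TCP position; "tcp_rot": TCP orientation; "wrist_force": force on the tool from outside, world axes, zero at the start; "moment": the same for the moment, N m; "width": opening from 0.0 (shut) to 1.0 (fully open).
Only numpy, scipy, OpenCV 4.12 (cv2) and the standard library are available. Lean on these libraries where they do the work, as an engineer would, in place of code of your own. Each camera call takes 0.05 s, during which the arm holds its last target.

TASK

Lock the cross feed of the disc sharpener: turn the handwheel clockwise until the carriage is at its stop and the hole in its lug lines up with the holes in the leaning fork, then take the long pin (the one with the round knob) from the wooden rack and push it through fork and lug until its flange is fully home on the fork. It goes stiffly at the end, so press it down, then let go. Leave the short square-knobbed pin in the rack and do not disturb the clear blue-capped bottle or the mug.

Things in the scene. Friction and masses are not known exactly. Their poses are not given: they have to be found in the camera images.
- pin: Long pin, 170 g, upright in one of the rack's holes: steel shank 16 mm diameter, 68 mm long (last 10 mm taper to an 8 mm nose), flange 36 mm diameter, 8 mm thick, and on it a round black knob 26 mm diameter, 40 mm tall. Origin: centre of the flange's underside (100 mm above the table in the rack); z from nose to knob. Lift 70 mm to clear the rack.
- short_pin: Short pin that stays in the rack's other hole, 80 mm away: shank 16 mm diameter, 36 mm long, same flange, square black knob 26 mm wide, 22 mm tall. Origin: centre of the flange's underside; z up.
- rack: Wooden pin rack, fixed: top board 70 mm (x) by 150 mm (y), top face 100 mm above the table, foot board 90 mm by 150 mm. Origin: centre of its underside; its two holes are at y = +40 mm and y = -40 mm.
- fork: Fixed steel fork; bore leans 30 degrees from vertical to the machine's front. Origin: centre of the bore's mouth, 130 mm above the table; z out of the bore, y along the lug's travel, x up the slope. Plates 60 x 70 x 12 mm, tops at z 0 and -32 mm, 18 mm holes. Inside, a rubber plug stops the pin 14 mm proud; 11 to 15 N slides it down to flange contact (pin origin at z 0); it stays there.
- lug_hole (a point): Centre of the 18 mm hole, on the upper face of the carriage's 14 mm thick steel lug between the fork's plates. In line with the bore it is at fork x 0, y 0, z -15 mm; at the start it is 19 to 27 mm off towards the wheel (fork -y). The pin's taper draws it in from about 3 mm.
- wheel (a joint): Angle (rad) of the handwheel that drives the carriage by 8 mm per rad; it grows clockwise seen from above. 0: lug hole in line with the bore; there is a stop at +0.08. It starts between -3.4 and -2.4 and stays where it is left (friction 0.04 N m).
- wheel_grip (a point): Point on the handwheel's vertical axis in its grip, a square black block on the hub, 36 by 36 mm and 34 mm tall, above a steel wheel of 118 mm diameter. The point is 192 mm above the table, 22 mm above the block's lower face, 12 mm below its top. The point's x and y axes stand square to the block's flats and turn with it.
- spray: Bystander: clear bottle with a blue cap, 56 mm in diameter and 170 mm tall, standing on the table. Origin: centre of its underside.
- mug: Bystander: white mug, 80 mm in diameter and 95 mm tall, standing on the table. Origin: centre of its underside.
There are look-alikes about, which are no part of the job. Leave any purple look-alike of the pin alone.

How it is judged (in metres and radians):
On the way, in this order (a step that is already met when the one before it is completed fails the run):
1. the handwheel has been turned until the lug hole is in line with the fork, the pin still out (y of lug_hole in the frame of fork above -0.003 m and distance between pin and fork above 0.075 m), for 0.2 s.
2. the pin's nose is in the lug (z of pin in the frame of fork below 0.045 m and x of pin in the frame of fork between -0.008 and 0.008 m and y of pin in the frame of fork between -0.008 and 0.008 m and angle between the z axis of pin and the z axis of fork, either way round below 0.15 rad), for 0.1 s.
At the end, for the whole second after the job is handed in: The long pin is at rest through fork and lug with its flange home on the fork: flange within 3.5 mm of the upper plate, pin origin within 5 mm of the bore's mouth, pin within 0.08 rad of the bore's axis, and the lug hole within 4 mm of the bore (z of pin in the frame of fork below 0.0035 m and distance between pin and fork below 0.005 m and angle between the z axis of pin and the z axis of fork, either way round below 0.08 rad and y of lug_hole in the frame of fork between -0.004 and 0.004 m and linear speed of pin below 0.02 m/s); the robot touches nothing.
It fails at once if the short pin is taken from its place (moved over 30 mm) (distance of short_pin from where it was at the start of the episode above 0.03 m).
It fails at once if the clear blue-capped bottle is pushed or knocked over (moved over 40 mm or tipped) (distance of spray from where it was at the start of the episode above 0.04 m or angle between spray's own z axis and vertical above 0.5 rad).
It fails at once if the mug is pushed or knocked over (moved over 40 mm or tipped) (distance of mug from where it was at the start of the episode above 0.04 m or angle between mug's own z axis and vertical above 0.5 rad).
It also fails if it takes over 64 s, if anything falls off the work surface, if the arm or the gripper's body presses on something with over 40 N, if the wrist force passes 120 N, or if a joint passes its speed limit or range.

## Working session

There is one attempt and no reset: what is moved stays moved. The work goes in short steps, Python scripts to look and compute and a tool call to move; the robot and the scene stay as the last step left them, time stands still between calls to the robot, and variables do not carry over. Pictures are saved under pics/ and viewed, and the job is handed in when it is done.

Besides the shell and the picture viewer there is one more tool, called after "Emit:" as a command line: name --argument value ..., lists and objects as JSON in quotes. arm_command: Moves the arm, as the interface text tells. Its arguments: {"type":"object","properties":{"deltas":{"type":"array"},"squeeze":{"type":"number"}},"required":["deltas"]}

```bash
ls; mkdir -p pics
python3 - <<'E'
from rig import *
import cv2
print(state())
for n in("side","top"):
    im=read_camera(n);cv2.imwrite(f"pics/{n}0.png",im);cv2.imwrite(f"pics/{n}0b.png",cv2.resize(im,(800,600),interpolation=cv2.INTER_CUBIC));print(n,get_calibration(n))
E
```

```text
pics
{'t': 0.0, 'joint_positions': array([-8.52333206e-01,  4.08163134e-02,  8.38060521e-02, -4.96387043e-04,
       -1.61550504e+00, -3.33715984e-01]), 'joint_velocities': array([ 4.76148194e-04, -8.99199411e-04,  4.22388784e-05, -7.19562889e-04,
       -1.37030088e-03,  9.81957580e-04]), 'joint_efforts': array([-6.00623553e-04, -3.68205464e+01,  3.47411191e+01,  6.93221971e+00,
       -5.38931054e-03, -3.99720406e-06]), 'eef_pos': array([ 225.16381597, -555.78792168,  230.26728145]), 'tcp_rot': array([ 6.00588911e-01, -3.08320630e+00, -2.72582632e-03]), 'wrist_force': array([-0.34347016,  0.12178938, -0.22946697]), 'moment': array([ 0.00184052, -0.03066094, -0.05699787]), 'width': 0.998788201805745}
side {'vertical_fov': 51.67181697544544, 'cx': 257.1842257220698, 'cy': 189.0430798324464, 'distortion': array([-0.00899676,  0.        ,  0.        ,  0.        ,  0.        ]), 'extrinsics': array([[ 9.82144744e-01,  9.21717211e-02, -1.64000233e-01,
         3.88566443e+02],
       [-1.87715000e-01,  5.37793557e-01, -8.21913115e-01,
        -8.10439940e+02],
       [ 1.24411224e-02,  8.38022949e-01,  5.45493130e-01,
         6.90667988e+02],
       [ 0.00000000e+00,  0.00000000e+00,  0.00000000e+00,
         1.00000000e+00]])}
top {'vertical_fov': 46.17774984389519, 'cx': 252.66333344917467, 'cy': 189.66267038484025, 'distortion': array([-0.1539987,  0.       ,  0.       ,  0.       ,  0.       ]), 'extrinsics': array([[ 1.47376184e-02,  9.84463838e-01, -1.74967868e-01,
         3.27553727e+02],
       [-9.99868918e-01,  1.33365911e-02, -9.18051421e-03,
         4.96870257e+01],
       [-6.70440934e-03,  1.75080232e-01,  9.84531342e-01,
         1.52282985e+03],
       [ 0.00000000e+00,  0.00000000e+00,  0.00000000e+00,
         1.00000000e+00]])}
```

View pics/side0b.png

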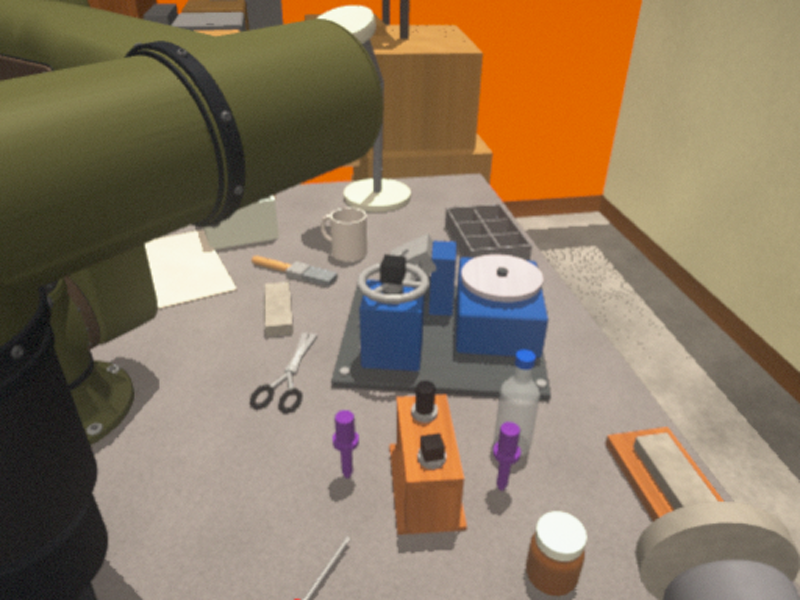

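View pics/top0b.png

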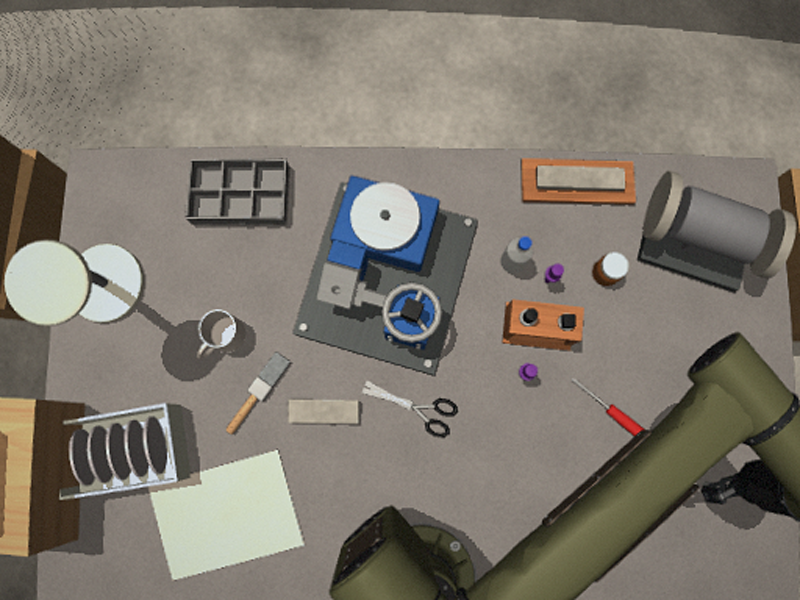

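The side view shows the wheel at ~(393,283), the rack at ~(430,450) with the long pin at the far hole (425,400) and the square pin at (432,447), and the bottle at (520,400). The top view shows the fork at (340,290), the wheel grip at (412,310), the long pin at (530,316) and the short one at (568,321). I'll zoom in next.

Run:
```python
import cv2
t=cv2.imread("pics/top0.png");s=cv2.imread("pics/side0.png")
cv2.imwrite("pics/c1.png",cv2.resize(t[105:245,180:310],None,fx=5,fy=4.28*5/4.28*0.857,interpolation=cv2.INTER_CUBIC))
cv2.imwrite("pics/c1.png",cv2.resize(t[150:245,180:300],(720,570),interpolation=cv2.INTER_CUBIC))
cv2.imwrite("pics/c2.png",cv2.resize(t[145:245,310:410],(600,600),interpolation=cv2.INTER_CUBIC))
cv2.imwrite("pics/c3.png",cv2.resize(s[145:245,215:325],(660,600),interpolation=cv2.INTER_CUBIC))
cv2.imwrite("pics/c4.png",cv2.resize(s[235:335,245:355],(660,600),interpolation=cv2.INTER_CUBIC))
```

```text
(no output)
```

View pics/c1.png

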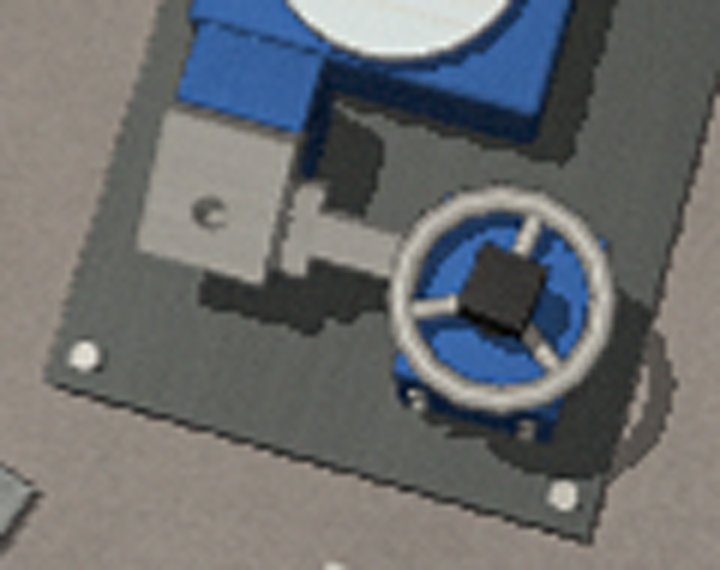

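View pics/c2.png

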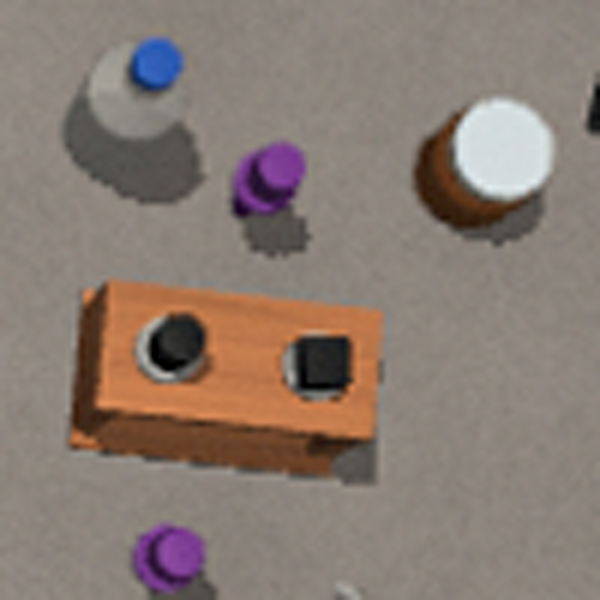

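View pics/c3.png

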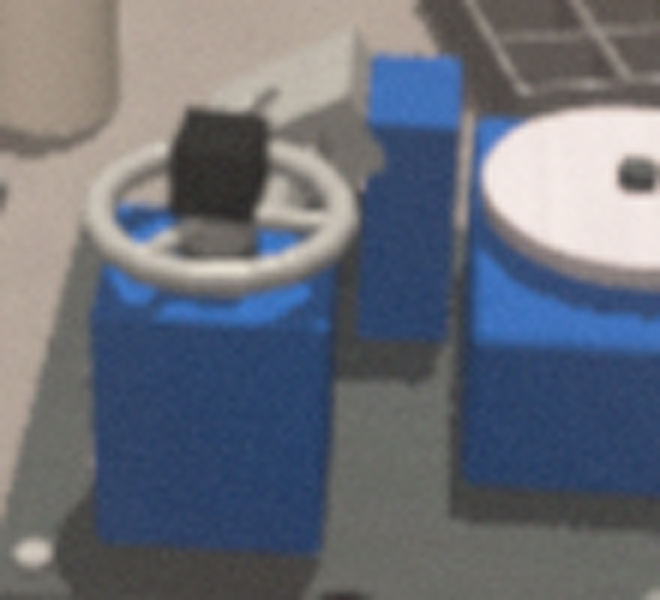

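View pics/c4.png

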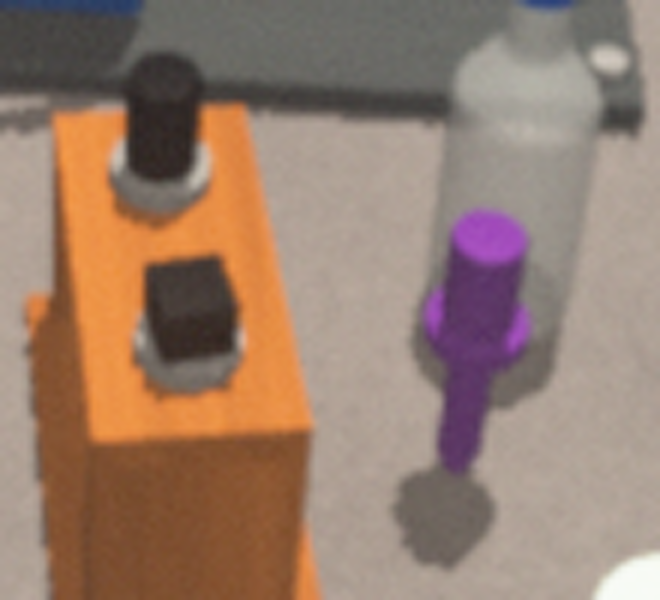

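```bash
cat > h.py <<'E'
import numpy as np, cv2
from rig import *
from scipy.spatial.transform import Rotation as R
def cal(n):
    c=get_calibration(n);f=192/np.tan(np.radians(c["vertical_fov"])/2)
    K=np.array([[f,0,c["cx"]],[0,f,c["cy"]],[0,0,1.]]);return K,np.array(c["distortion"]),np.array(c["extrinsics"])
C={n:cal(n) for n in("side","top")}
def ray(n,p):
    K,d,E=C[n];q=cv2.undistortPoints(np.array([[p]],float),K,d)[0,0]
    v=E[:3,:3]@np.array([q[0],-q[1],-1]);return E[:3,3],v/np.linalg.norm(v)
def onz(n,p,z):
    o,v=ray(n,p);return o+v*(z-o[2])/v[2]
def tri(ps,pt):
    A=[];b=[];L=[]
    for n,p in(("side",ps),("top",pt)):
        o,v=ray(n,p);M=np.eye(3)-np.outer(v,v);A.append(M);b.append(M@o);L.append((o,M))
    x=np.linalg.lstsq(np.vstack(A),np.hstack(b),rcond=None)[0]
    return x,[np.linalg.norm(M@(x-o)) for o,M in L]
def proj(n,X):
    K,d,E=C[n];c=E[:3,:3].T@(np.atleast_2d(X)-E[:3,3]).T;c=c*np.array([[1],[-1],[-1]])
    return cv2.projectPoints(c.T.copy(),np.zeros(3),np.zeros(3),K,d)[0][:,0]
E
python3 - <<'E'
from h import *
np.set_printoptions(precision=1,suppress=True)
t=cv2.imread("pics/top0.png");s=cv2.imread("pics/side0.png")
# black blobs
for n,im,rs in(("top",t,[(330,355,190,215),(355,385,190,215),(250,280,185,215)]),("side",s,[(262,285,240,268),(262,290,275,300),(240,262,160,185)])):
    for x0,x1,y0,y1 in rs:
        m=(im[y0:y1,x0:x1].max(2)<60).astype(np.uint8)
        k,l,st,ce=cv2.connectedComponentsWithStats(m);i=1+np.argmax(st[1:,4]);
        print(n,ce[i]+[x0,y0],st[i]+[x0,y0,0,0,0])
c1=lambda x,y:(180+(x+.5)/6-.5,150+(y+.5)/6-.5)
print("hole z130",onz("top",c1(209,211),130))
c3=lambda x,y:(215+(x+.5)/6-.5,145+(y+.5)/6-.5)
print("hole tri",tri(c3(265,100),c1(209,211)))
print("rim tri",tri(c3(224,213),c1(502,297)))
for z in(10,0):print("base edge",onz("top",c1(50,380),z),onz("top",c1(590,540),z))
# plate corners: cast to plane iteratively with unknown; give at approx z
for p in((170,108),(302,135),(265,283),(137,248)):print("pc",onz("top",c1(*p),130))
E
```

```text
top [338.9 201.9] [335 198   9   9  61]
top [363.2 204.9] [359 201   9   9  75]
top [263.7 198.5] [256 191  15  16 135]
side [271.4 254.5] [266 245  13  20 175]
side [276.8 290.5] [271 287  12   8  63]
side [251.1 173.8] [244 165  15  17 181]
hole z130 [589.2 183.5 130. ]
hole tri (array([590. , 183.7, 127.3]), [np.float64(0.3344660639338257), np.float64(0.3344660639337527)])
rim tri (array([541.4,  29.5, 161.7]), [np.float64(0.795974075253343), np.float64(0.795974075253614)])
base edge [513.2 282.5  10. ] [427.6 -23.4  10. ]
base edge [514.5 284.    0. ] [428.3 -23.8   0. ]
pc [644.4 205.9 130. ]
pc [630.6 135.5 130. ]
pc [551.3 153.  130. ]
pc [568.9 220.8 130. ]
```

Run:
```python
from h import *
np.set_printoptions(precision=1,suppress=True)
t=cv2.imread("pics/top0.png");s=cv2.imread("pics/side0.png")
print("knob mid tri (z~128)",tri((271.4,254.5),(338.9,201.9)), "on z148", onz("top",(338.9,201.9),148),"z135",onz("top",(338.9,201.9),135))
c4=lambda x,y:(245+(x+.5)/6-.5,235+(y+.5)/6-.5)
c2=lambda x,y:(310+(x+.5)/6-.5,145+(y+.5)/6-.5)
print("knob top tri",tri(c4(164,70),c2(186,333)),"z148",onz("side",c4(164,70),148),onz("top",c2(186,333),148))
# flange: silver ring
print("flange z108",onz("side",c4(160,168),108),onz("top",c2(172,347),108))
print("short z108",onz("side",c4(190,340),108),onz("top",c2(320,366),108))
for p in((112,282),(383,312),(372,440),(97,408)):print("rack corner",onz("top",c2(*p),100))
for p in((55,115),(247,105),(312,430),(92,442)):print("rack corner side",onz("side",c4(*p),100))
# bolts
m=((t.min(2)>150)).astype(np.uint8)
k,l,st,ce=cv2.connectedComponentsWithStats(m)
B=[]
for i in range(1,k):
    if 3<st[i,4]<40 and 180<ce[i][0]<310 and 110<ce[i][1]<245: print(ce[i],st[i,4],onz("top",ce[i],12))
# wheel crop big
cv2.imwrite("pics/c5.png",np.hstack([cv2.convertScaleAbs(cv2.resize(im,(400,400),interpolation=cv2.INTER_CUBIC),alpha=1.8) for im in(t[183:215,248:280],s[157:189,235:267])]))
print("blue cap",onz("top",c2(158,65),170), "mug",onz("top",(217*.64,327*.64),95))
```

```text
knob mid tri (z~128) (array([ 540.6, -209.6,  125.3]), [np.float64(0.1668873565782414), np.float64(0.16688735657869025)]) on z148 [ 537.  -205.3  148. ] z135 [ 539.  -207.8  135. ]
knob top tri (array([ 541.8, -210.5,  148.8]), [np.float64(0.8558896932187114), np.float64(0.8558896932195308)]) z148 [ 541.1 -209.6  148. ] [ 542.7 -210.7  148. ]
flange z108 [ 539.7 -215.3  108. ] [ 541.4 -210.6  108. ]
short z108 [ 532.1 -294.3  108. ] [ 532.1 -290.2  108. ]
rack corner [ 577.4 -180.3  100. ]
rack corner [ 563.  -327.5  100. ]
rack corner [ 493.6 -319.5  100. ]
rack corner [ 509.3 -171.3  100. ]
rack corner side [ 510.1 -173.6  100. ]
rack corner side [ 580.4 -180.6  100. ]
rack corner side [ 563.3 -330.1  100. ]
rack corner side [ 494.5 -322.5  100. ]
[299.5 141.6] 11 [768.1 -97.   12. ]
[267.3 188.8] 9 [599.8  13.8  12. ]
[252.6 200.4] 9 [558.9  63.6  12. ]
[193.6 208.8] 16 [527.5 263.2  12. ]
[270.8 209.2] 5 [529.8   1.5  12. ]
[273.5 232. ] 16 [452.7  -8.3  12. ]
blue cap [ 679.6 -194.9  170. ] mug [511.9 430.   95. ]
```

View pics/c5.png

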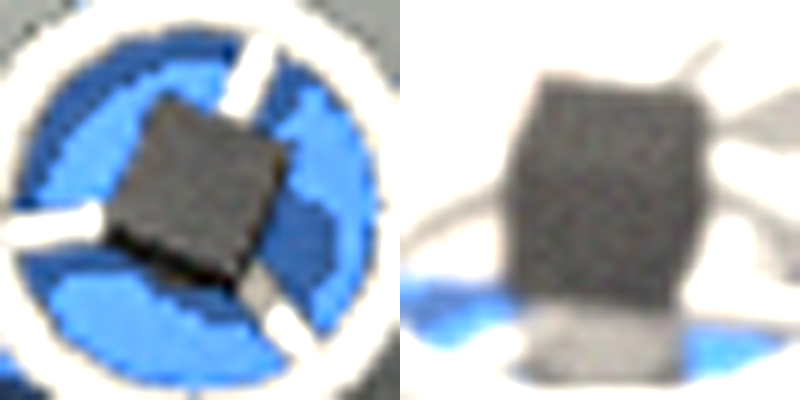

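Run:
```python
from h import *
np.set_printoptions(precision=2,suppress=True)
g=lambda x,y:(248+(x+.5)/12.5-.5,183+(y+.5)/12.5-.5)
P=np.array([onz("top",g(*p),204)[:2] for p in((160,95),(288,150),(238,272),(108,220))])
print(P,P.mean(0))
for i in range(4):
    d=P[(i+1)%4]-P[i];print(np.linalg.norm(d),np.degrees(np.arctan2(d[1],d[0])))
gs=lambda x,y:(235+(x-400+.5)/12.5-.5,157+(y+.5)/12.5-.5)
# side: top-face corners
for p in((545,75),(700,90)):print(onz("side",gs(*p),204))
print("bottom front",onz("side",gs(515,290),170),onz("side",gs(675,305),170))
print(proj("side",[[541,29.5,204],[541,29.5,170]]),proj("top",[[541,29.5,204]]))
```

```text
[[560.8   39.14]
 [547.95   8.59]
 [518.53  20.18]
 [530.55  51.1 ]] [539.46  29.75]
33.14571072285983 -112.81283465303041
31.625336422954025 158.49002556531283
33.17978663589061 68.7442680137106
32.5262363967023 -21.584519081138257
[530.45  47.08 204.  ]
[559.94  35.92 204.  ]
bottom front [520.02  21.53 170.  ] [550.45  10.59 170.  ]
[[251.52 165.63]
 [251.46 177.36]] [[263.51 196.76]]
```

Emit:
arm_command --deltas '[1, 2, 0.4, 0, 0, 0.1, 7, 2.8, 5.2, 0.8, 0, 0, 0.24, 7, 4.6, 8.6, 1.2, 0, 0, 0.38, 7, 6.4, 12, 1.6, 0, 0, 0.52, 7, 8.2, 15.4, 2, 0, 0, 0.66, 7, 10, 18.8, 2.4, 0, 0, 0.8, 7, 11.8, 22.2, 2.8, 0, 0, 0.94, 7, 13.6, 25.6, 3.2, 0, 0, 1.08, 7, 15.4, 29, 3.6, 0, 0, 1.22, 7, 17, 32, 4, 0, 0, 1.34, 7]'

```text
t: 1.1
eef_pos: [395.7, -234.3, 271.2]
tcp_rot: [-2.392, 2.037, 0.0]
wrist_force: [-0.3, 0.0, -0.2]
width: 0.818
```

Run:
```python
from h import *
s=state();print(s)
```

```text
{'t': 1.1, 'joint_positions': array([-9.34600629e-02, -3.28145958e-01, -1.72287650e-01, -3.26176609e-04,
       -1.72678157e+00,  2.53488279e-01]), 'joint_velocities': array([ 0.75519361, -0.05222756,  0.02892266,  0.00226573, -0.08680605,
        0.42568679]), 'joint_efforts': array([-3.84480134e+00, -1.84429854e+01,  3.41898072e+01,  6.82195142e+00,
        1.51224498e-02, -5.01489043e-01]), 'eef_pos': array([ 395.6566745 , -234.33522239,  271.19139534]), 'tcp_rot': array([-2.39179746e+00,  2.03659277e+00,  4.53931682e-04]), 'wrist_force': array([-0.25874795,  0.00567535, -0.20663221]), 'moment': array([-0.08027556, -0.03980761, -0.02286846]), 'width': 0.818306708190653}
```

Emit:
arm_command --deltas '[1.8, 3.3, 0, 0, 0, 0.14, 7, 3.6, 6.6, 0, 0, 0, 0.28, 7, 5.4, 9.9, 0, 0, 0, 0.42, 7, 7.2, 13.2, 0, 0, 0, 0.56, 7, 9, 16.5, 0, 0, 0, 0.7, 7, 10.8, 19.8, 0, 0, 0, 0.84, 7, 12.6, 23.1, 0, 0, 0, 0.98, 7, 14, 25.5, 0, 0, 0, 1.12, 7, 14.5, 26.5, 0, 0, 0, 1.26, 7, 14.5, 26.5, 0, 0, 0, 1.4, 7]'

```text
t: 2.1
eef_pos: [540.5, 30.5, 269.9]
tcp_rot: [3.141, -0.014, -0.004]
wrist_force: [-0.1, 0.3, 0.0]
width: 0.823
```

Emit:
arm_command --deltas '[0, 0, 0, 0, 0, 0.14, 7, 0, 0, 0, 0, 0, 0.28, 7, 0, 0, 0, 0, 0, 0.42, 7, 0, 0, 0, 0, 0, 0.56, 7, 0, 0, -1, 0, 0, 0.7, 7, 0, 0, -2, 0, 0, 0.84, 7, 0, 0, -3, 0, 0, 0.98, 7, 0, 0, -4, 0, 0, 1.12, 7, 0, 0, -4, 0, 0, 1.21, 7, 0, 0, -4, 0, 0, 1.21, 7]'

```text
t: 3.1
eef_pos: [539.9, 28.9, 230.5]
tcp_rot: [-2.598, -1.766, 0.002]
wrist_force: [-0.6, 0.3, -0.2]
width: 0.818
```

Run:
```python
from h import *
s=state();print(s["eef_pos"],s["joint_positions"],s["tcp_rot"])
M=R.from_rotvec(s["tcp_rot"]).as_matrix();print(np.degrees(np.arctan2(M[1,1],M[0,1])))
im=read_camera("side");t=read_camera("top")
cv2.imwrite("pics/w1.png",np.hstack([cv2.resize(im[110:230,200:300],(400,480),interpolation=cv2.INTER_CUBIC),cv2.resize(t[150:250,210:310],(400,480),interpolation=cv2.INTER_CUBIC)]))
```

```text
[539.94287862  28.85218112 230.50313995] [ 4.25194162e-01 -1.16707886e-01 -6.90727659e-02 -1.67344381e-04
 -1.61970996e+00  2.33951406e+00] [-2.59793150e+00 -1.76577036e+00  1.93362098e-03]
-21.59344759082522
```

View pics/w1.png

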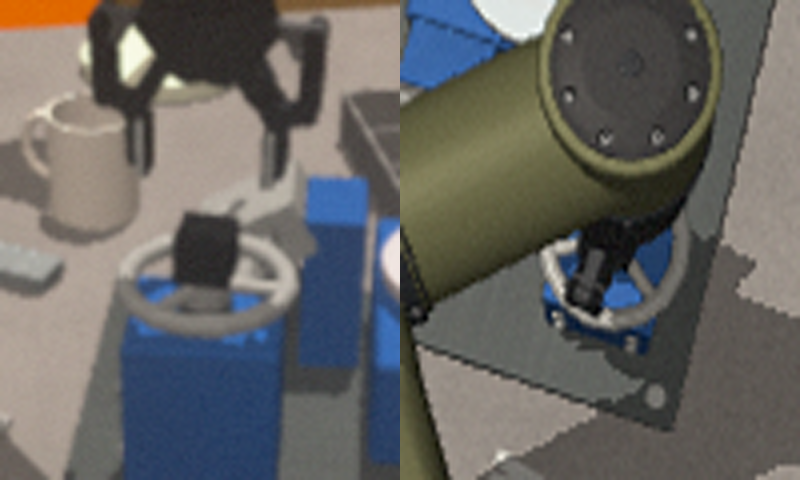

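Emit:
arm_command --deltas '[0, 0, -1.5, 0, 0, 0, 7, 0, 0, -3, 0, 0, 0, 7, 0, 0, -4.2, 0, 0, 0, 7, 0, 0, -5.2, 0, 0, 0, 7, 0, 0, -5.6, 0, 0, 0, 7, 0, 0, -5.6, 0, 0, 0, 2, 0, 0, -5.6, 0, 0, 0, 2, 0, 0, -5.6, 0, 0, 0, 2, 0, 0, -5.6, 0, 0, 0, 2, 0, 0, -5.6, 0, 0, 0, 2]' --squeeze 40

```text
t: 4.2
eef_pos: [540.2, 29.0, 176.1]
tcp_rot: [2.599, 1.765, 0.001]
wrist_force: [-4.8, 1.5, 4.7]
width: 0.418
```

Run:
```python
from h import *
s=state();print(s["eef_pos"],s["wrist_force"],s["moment"],s["width"]*85.4)
im=read_camera("side")
cv2.imwrite("pics/w2.png",cv2.resize(im[110:230,200:300],(500,600),interpolation=cv2.INTER_CUBIC))
```

```text
[540.18212355  29.01637412 176.14822797] [-4.77316808  1.50958144  4.74860675] [0.51269058 1.58511093 0.02993376] 35.711600085936574
```

View pics/w2.png

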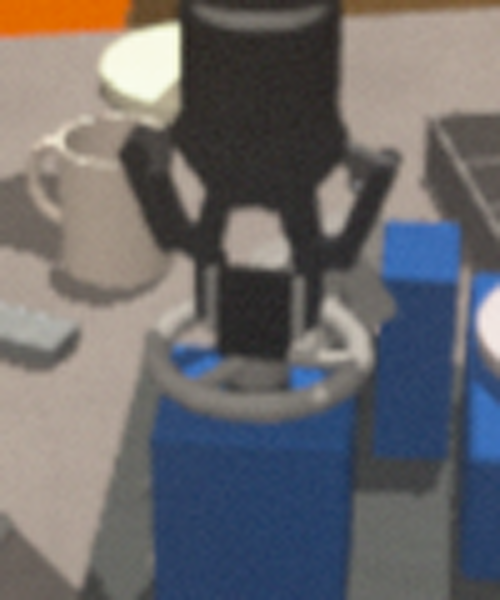

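The block is gripped between the pads at 35.7 mm, which matches its 36 mm. Next I turn it clockwise.

Emit:
arm_command --deltas '[0, 0, 0, 0, 0, -0.1, 2, 0, 0, 0, 0, 0, -0.22, 2, 0, 0, 0, 0, 0, -0.36, 2, 0, 0, 0, 0, 0, -0.5, 2, 0, 0, 0, 0, 0, -0.64, 2, 0, 0, 0, 0, 0, -0.78, 2, 0, 0, 0, 0, 0, -0.92, 2, 0, 0, 0, 0, 0, -1.06, 2, 0, 0, 0, 0, 0, -1.2, 2, 0, 0, 0, 0, 0, -1.3, 2]'

```text
t: 5.25
eef_pos: [540.2, 28.9, 176.1]
tcp_rot: [3.137, -0.175, 0.001]
wrist_force: [-4.3, 0.9, 6.2]
width: 0.415
```

Emit:
arm_command --deltas '[0, 0, 0, 0, 0, -0.1, 2, 0, 0, 0, 0, 0, -0.2, 2, 0, 0, 0, 0, 0, -0.3, 2, 0, 0, 0, 0, 0, -0.4, 2, 0, 0, 0, 0, 0, -0.5, 2, 0, 0, 0, 0, 0, -0.6, 2, 0, 0, 0, 0, 0, -0.7, 2, 0, 0, 0, 0, 0, -0.8, 2, 0, 0, 0, 0, 0, -0.9, 2, 0, 0, 0, 0, 0, -1.0, 2]'

```text
t: 6.25
eef_pos: [540.2, 28.9, 176.1]
tcp_rot: [-2.669, 1.656, -0.001]
wrist_force: [-4.4, 0.7, 4.8]
width: 0.412
```

Run:
```python
from h import *
s=state();print(s["eef_pos"],s["joint_positions"],s["wrist_force"],s["moment"],s["width"]*85.4)
im=read_camera("side");t=read_camera("top")
cv2.imwrite("pics/w3.png",np.hstack([cv2.resize(im[130:200,220:290],(400,400),interpolation=cv2.INTER_CUBIC),cv2.resize(t[160:230,190:260],(400,400),interpolation=cv2.INTER_CUBIC)]))
```

```text
[540.18103561  28.85655998 176.14742803] [ 4.25338944e-01 -1.17387771e-01 -1.68484336e-01  3.15462018e-04
 -1.51938397e+00  3.47572860e-02] [-4.42585742  0.6508144   4.83322618] [0.34839746 1.73437444 0.0395896 ] 35.18330283686204
```

View pics/w3.png

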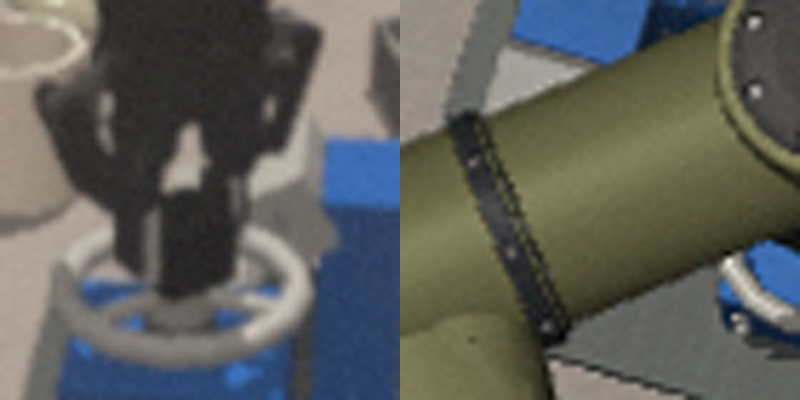

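Emit:
arm_command --deltas '[0, 0, 0, 0, 0, -0.03, 2, 0, 0, 0, 0, 0, -0.06, 2, 0, 0, 0, 0, 0, -0.09, 2, 0, 0, 0, 0, 0, -0.12, 2, 0, 0, 0, 0, 0, -0.15, 2, 0, 0, 0, 0, 0, -0.18, 2, 0, 0, 0, 0, 0, -0.21, 2, 0, 0, 0, 0, 0, -0.24, 2, 0, 0, 0, 0, 0, -0.27, 2, 0, 0, 0, 0, 0, -0.3, 2]'

```text
t: 7.35
eef_pos: [540.2, 28.9, 176.1]
tcp_rot: [-2.395, 2.033, -0.001]
wrist_force: [-4.9, 1.4, 4.3]
width: 0.414
```

```bash
cat > st.py <<'E'
from h import *
s=state();np.set_printoptions(precision=3,suppress=True)
M=R.from_rotvec(s["tcp_rot"]).as_matrix()
print(s["t"],s["eef_pos"],"yawY",np.arctan2(M[1,1],M[0,1]),s["joint_positions"],s["wrist_force"],s["moment"],s["width"]*85.4)
E
python3 st.py
```

```text
7.35 [540.161  28.883 176.139] yawY -2.9785807077053756 [ 0.425 -0.117 -0.168  0.    -1.519 -0.262] [-4.879  1.439  4.282] [0.416 1.765 0.031] 35.36756426991019
```

Emit:
arm_command --deltas '[0, 0, 0, 0, 0, -0.03, 2, 0, 0, 0, 0, 0, -0.06, 2, 0, 0, 0, 0, 0, -0.09, 2, 0, 0, 0, 0, 0, -0.12, 2, 0, 0, 0, 0, 0, -0.15, 2, 0, 0, 0, 0, 0, -0.18, 2, 0, 0, 0, 0, 0, -0.21, 2, 0, 0, 0, 0, 0, -0.24, 2, 0, 0, 0, 0, 0, -0.27, 2, 0, 0, 0, 0, 0, -0.3, 2]'

```text
t: 8.35
eef_pos: [540.1, 28.9, 176.2]
tcp_rot: [-2.064, 2.368, -0.0]
wrist_force: [-5.8, 1.4, 5.2]
width: 0.416
```

```bash
python3 st.py
```

```text
8.35 [540.141  28.885 176.161] yawY 3.004594175236309 [ 0.425 -0.117 -0.168  0.    -1.519 -0.562] [-5.754  1.376  5.228] [0.394 1.829 0.045] 35.5534799037284
```

Emit:
arm_command --deltas '[0, 0, 0, 0, 0, -0.03, 2, 0, 0, 0, 0, 0, -0.06, 2, 0, 0, 0, 0, 0, -0.09, 2, 0, 0, 0, 0, 0, -0.12, 2, 0, 0, 0, 0, 0, -0.15, 2, 0, 0, 0, 0, 0, -0.18, 2, 0, 0, 0, 0, 0, -0.2, 2, 0, 0, 0, 0, 0, -0.2, 2, 0, 0, 0, 0, 0, -0.2, 2, 0, 0, 0, 0, 0, -0.2, 2]'

```text
t: 9.35
eef_pos: [540.1, 28.9, 176.1]
tcp_rot: [-1.819, 2.561, -0.0]
wrist_force: [-5.7, 1.6, 5.8]
width: 0.414
```

```bash
python3 st.py
```

```text
9.35 [540.122  28.895 176.136] yawY 2.8056843534319196 [ 0.425 -0.117 -0.168  0.    -1.519 -0.761] [-5.65   1.594  5.814] [ 0.467  1.794 -0.117] 35.397521253881436
```

Emit:
arm_command --deltas '[0, 0, 0, 0, 0, -0.02, 2, 0, 0, 0, 0, 0, -0.04, 2, 0, 0, 0, 0, 0, -0.06, 2, 0, 0, 0, 0, 0, -0.08, 2, 0, 0, 0, 0, 0, -0.1, 2, 0, 0, 0, 0, 0, -0.1, 2, 0, 0, 0, 0, 0, -0.1, 2, 0, 0, 0, 0, 0, -0.1, 2, 0, 0, 0, 0, 0, -0.1, 2, 0, 0, 0, 0, 0, -0.1, 2]'

```text
t: 10.35
eef_pos: [539.9, 28.2, 176.3]
tcp_rot: [1.692, -2.645, 0.002]
wrist_force: [-6.7, -2.8, 5.6]
width: 0.416
```

```bash
python3 st.py
python3 - <<'E'
from h import *
im=read_camera("side");t=read_camera("top")
cv2.imwrite("pics/w4.png",np.hstack([cv2.resize(im[130:200,220:290],(400,400),interpolation=cv2.INTER_CUBIC),cv2.resize(t[160:230,190:260],(400,400),interpolation=cv2.INTER_CUBIC)]))
E
```

```text
10.35 [539.903  28.196 176.327] yawY 2.7091088684879012 [ 0.425 -0.118 -0.169  0.002 -1.521 -0.858] [-6.699 -2.833  5.595] [-0.818  2.01   1.942] 35.50462229288065
```

View pics/w4.png

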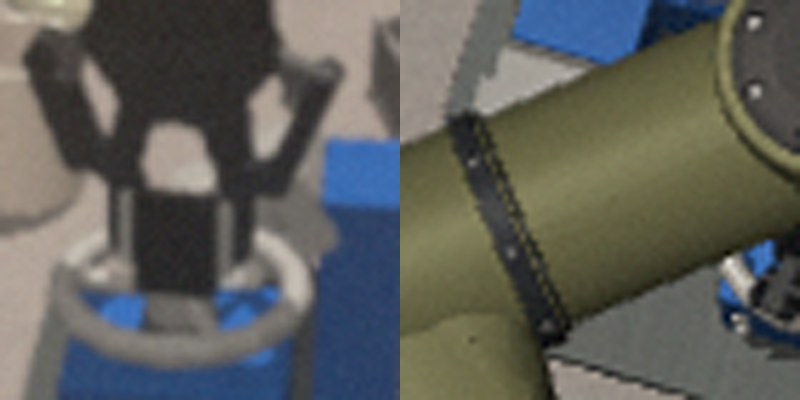

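The moment jumped to 1.9 N m, so the wheel is at its stop. I back off slightly, release and lift.

Emit:
arm_command --deltas '[0, 0, 0, 0, 0, 0.03, 2, 0, 0, 0, 0, 0, 0.03, 7, 0, 0, 0, 0, 0, 0.03, 7, 0, 0, 0, 0, 0, 0.03, 7, 0, 0, 0, 0, 0, 0.03, 7, 0, 0, 1, 0, 0, 0.03, 7, 0, 0, 3, 0, 0, 0.03, 7, 0, 0, 5, 0, 0, 0.03, 7, 0, 0, 7, 0, 0, 0.03, 7, 0, 0, 8, 0, 0, 0.03, 7]'

```text
t: 11.45
eef_pos: [540.9, 28.8, 258.2]
tcp_rot: [-1.726, 2.621, -0.002]
wrist_force: [0.4, 0.9, 0.3]
width: 0.82
```

```bash
python3 st.py
```

```text
11.45 [540.852  28.793 258.16 ] yawY 2.7352975460322275 [ 0.425 -0.114 -0.016  0.001 -1.665 -0.831] [0.403 0.891 0.257] [-0.036  0.066  0.016] 69.99616284894933
```

Emit:
arm_command --deltas '[0, -2, 0, 0, 0, 0.1, 5, 0, -5, 0, 0, 0, 0.24, 5, 0, -8, 0, 0, 0, 0.38, 5, 0, -11, 0, 0, 0, 0.52, 5, 0, -14, 0, 0, 0, 0.66, 5, 0, -17, 0, 0, 0, 0.8, 5, 0, -20, 0, 0, 0, 0.94, 5, 0, -22.5, 0, 0, 0, 1.08, 5, 0, -24, 0, 0, 0, 1.22, 5, 0, -24, 0, 0, 0, 1.36, 5]'

```text
t: 12.45
eef_pos: [539.9, -212.9, 254.8]
tcp_rot: [2.994, -0.949, -0.002]
wrist_force: [-0.3, 0.4, -0.4]
width: 0.579
```

Emit:
arm_command --deltas '[0, 0, -1, 0, 0, 0.12, 5, 0, 0, -2, 0, 0, 0.24, 5, 0, 0, -4, 0, 0, 0.35, 5, 0, 0, -6, 0, 0, 0.35, 5, 0, 0, -8, 0, 0, 0.35, 5, 0, 0, -8.5, 0, 0, 0.35, 5, 0, 0, -8.5, 0, 0, 0.35, 5, 0, 0, -8.5, 0, 0, 0.35, 5, 0, 0, -8.5, 0, 0, 0.35, 5, 0, 0, -8.5, 0, 0, 0.35, 5]'

```text
t: 13.45
eef_pos: [540.6, -211.2, 171.3]
tcp_rot: [3.114, -0.418, 0.002]
wrist_force: [-0.3, -0.5, -0.5]
width: 0.583
```

```bash
python3 st.py
python3 - <<'E'
from h import *
im=read_camera("side");t=read_camera("top")
cv2.imwrite("pics/p1.png",np.hstack([cv2.resize(im[200:300,220:320],(400,400),interpolation=cv2.INTER_CUBIC),cv2.resize(t[150:250,190:290],(400,400),interpolation=cv2.INTER_CUBIC)]))
E
```

```text
13.45 [ 540.617 -211.161  171.307] yawY -1.8375984220289807 [-0.027 -0.012 -0.077  0.    -1.504  1.331] [-0.312 -0.527 -0.538] [0.009 0.03  0.002] 49.75645726840315
```

View pics/p1.png

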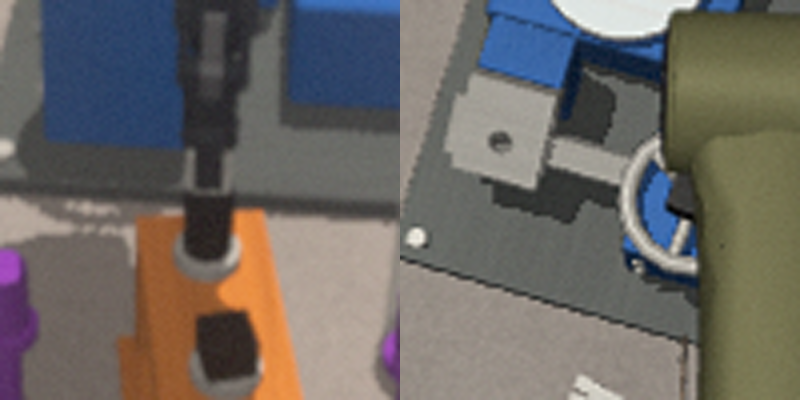

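Lug is now inside the fork in the top view, and the gripper is centred over the long pin. Descending to grip the knob.

Emit:
arm_command --deltas '[0, 0, -1.5, 0, 0, 0, 5, 0, 0, -3, 0, 0, 0, 5, 0, 0, -4.5, 0, 0, 0, 5, 0, 0, -5.5, 0, 0, 0, 5, 0, 0, -5.8, 0, 0, 0, 5, 0, 0, -5.8, 0, 0, 0, 1, 0, 0, -5.8, 0, 0, 0, 1, 0, 0, -5.8, 0, 0, 0, 1, 0, 0, -5.8, 0, 0, 0, 1, 0, 0, -5.8, 0, 0, 0, 1]' --squeeze 80

```text
t: 14.55
eef_pos: [540.6, -211.2, 112.9]
tcp_rot: [3.114, -0.418, 0.002]
wrist_force: [0.2, 0.4, 2.7]
width: 0.283
```

```bash
python3 st.py
python3 - <<'E'
from h import *
t=cv2.imread("pics/top0.png");im=read_camera("side");t=read_camera("top");cv2.imwrite("pics/t2.png",t)
cv2.imwrite("pics/p2.png",np.hstack([cv2.resize(im[200:300,220:320],(400,400),interpolation=cv2.INTER_CUBIC),cv2.resize(t[165:205,195:235],(400,400),interpolation=cv2.INTER_CUBIC)]))
cv2.imwrite("pics/s2.png",im)
E
```

```text
14.55 [ 540.586 -211.157  112.947] yawY -1.8374789308787627 [-0.027  0.006 -0.166  0.    -1.398  1.331] [0.216 0.392 2.732] [ 0.12   0.031 -0.015] 24.16078733365177
```

View pics/p2.png

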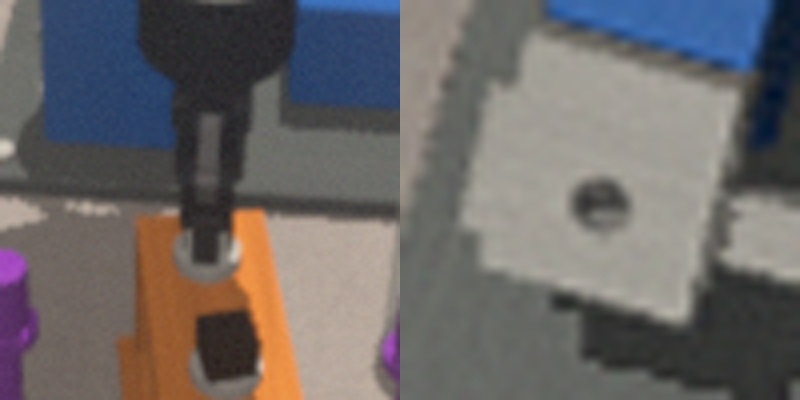

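Emit:
arm_command --deltas '[0, 0, 1, 0, 0, 0, 1, 0, 0, 3, 0, 0, 0, 1, 0, 0, 5.5, 0, 0, 0, 1, 0, 0, 8, 0, 0, 0, 1, 0, 0, 11, 0, 0, 0, 1, 0, 0, 14, 0, 0, 0, 1, 0, 0, 17, 0, 0, 0, 1, 0, 0, 19.5, 0, 0, 0, 1, 0, 0, 21, 0, 0, 0, 1, 0, 0, 21, 0, 0, 0, 1]'

```text
t: 15.65
eef_pos: [540.5, -211.4, 325.1]
tcp_rot: [3.113, -0.418, 0.006]
wrist_force: [-0.3, 0.7, -2.6]
width: 0.285
```

```bash
python3 st.py
python3 - <<'E'
from h import *
im=read_camera("side");t=read_camera("top");cv2.imwrite("pics/t3.png",t);cv2.imwrite("pics/s3.png",im)
cv2.imwrite("pics/p3.png",np.hstack([cv2.resize(im[120:320,180:380],(600,600),interpolation=cv2.INTER_CUBIC)]))
s=state();M=R.from_rotvec(s["tcp_rot"]).as_matrix();print(proj("side",[s["eef_pos"]+M[:,2]*d for d in(12.9,4.9,80.9)]))
E
```

```text
15.65 [ 540.548 -211.415  325.083] yawY -1.8378809677779604 [-0.027  0.015  0.231  0.001 -1.783  1.331] [-0.296  0.673 -2.615] [-0.012  0.037  0.054] 24.344359639724424
[[274.42786473 180.16755114]
 [274.59078411 176.43198837]
 [273.1173475  210.19381041]]
```

View pics/p3.png

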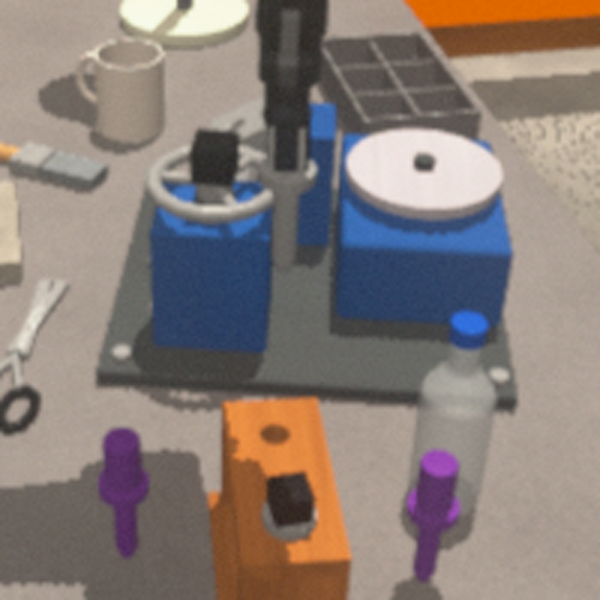

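Emit:
arm_command --deltas '[0, 2, 0, 0, 0, 0, 1, 0, 6, 0, 0, 0, 0, 1, 0, 10.5, 0, 0, 0, 0, 1, 0, 15, 0, 0, 0, 0, 1, 0, 19.5, 0, 0, 0, 0, 1, 0, 24, 0, -0.028, -0.1, 0, 1, 0, 28.5, 0, -0.056, -0.2, 0, 1, 0, 33, 0, -0.084, -0.3, 0, 1, 0, 37.5, 0, -0.112, -0.4, 0, 1, 0, 41, 0, -0.141, -0.504, 0, 1]'

```text
t: 16.75
eef_pos: [539.2, 201.3, 321.0]
tcp_rot: [2.94, -0.391, 0.792]
wrist_force: [2.3, 0.1, -1.7]
width: 0.285
```

```bash
python3 st.py
```

```text
16.75 [539.209 201.347 320.997] yawY -1.8359049909071543 [ 0.984 -0.358 -0.363  0.505 -1.409  0.279] [ 2.334  0.141 -1.736] [ 0.292  1.575 -0.087] 24.32483502064512
```

Emit:
arm_command --deltas '[0, 0, -1.5, 0, 0, 0, 1, 0, 0, -3, 0, 0, 0, 1, 0, 0, -5, 0, 0, 0, 1, 0, 0, -7, 0, 0, 0, 1, 0, 0, -9, 0, 0, 0, 1, -0.2, 0, -9.9, 0, 0, 0, 1, -0.2, 0, -9.9, 0, 0, 0, 1, -0.2, 0, -9.9, 0, 0, 0, 1, -0.2, 0, -9.9, 0, 0, 0, 1, -0.2, 0, -9.9, 0, 0, 0, 1]'

```text
t: 17.75
eef_pos: [538.4, 199.1, 224.3]
tcp_rot: [2.941, -0.395, 0.788]
wrist_force: [0.1, -0.1, -1.7]
width: 0.284
```

```bash
python3 st.py
python3 - <<'E'
from h import *
im=read_camera("side");t=read_camera("top");cv2.imwrite("pics/t4.png",t);cv2.imwrite("pics/s4.png",im)
cv2.imwrite("pics/p4.png",np.hstack([cv2.resize(im[125:185,225:285],(400,400),interpolation=cv2.INTER_CUBIC),cv2.resize(t[150:210,185:245],(400,400),interpolation=cv2.INTER_CUBIC)]))
s=state();M=R.from_rotvec(s["tcp_rot"]).as_matrix();print(M[:,2])
X=[s["eef_pos"]+M[:,2]*d for d in(12.9,4.9,80.9)]+[[590,183.7,130]]
p=proj("side",X);q=proj("top",X);print(p,(p-[225,125]+.5)*400/60,q,(q-[185,150]+.5)*400/60)
E
```

```text
17.75 [538.445 199.143 224.319] yawY -1.8384279635872551 [ 0.977 -0.381 -0.558  0.522 -1.257  0.197] [ 0.145 -0.127 -1.738] [0.435 1.687 0.077] 24.275457418722812
[ 0.48176968 -0.13408674 -0.86597847]
[[242.2742727  133.61490358]
 [240.83540573 131.28916138]
 [254.14840564 152.80892767]
 [258.64087856 160.45059931]] [[118.49515135  60.76602383]
 [108.90270489  45.26107584]
 [197.65603758 188.72618447]
 [227.60585708 239.67066205]] [[206.76871653 194.32177182]
 [206.11127248 195.22119579]
 [212.07708387 187.06364608]
 [214.353986   184.49325912]] [[148.45811017 298.81181216]
 [144.07514986 304.80797195]
 [183.8472258  250.4243072 ]
 [199.02657334 233.28839412]]
```

View pics/p4.png

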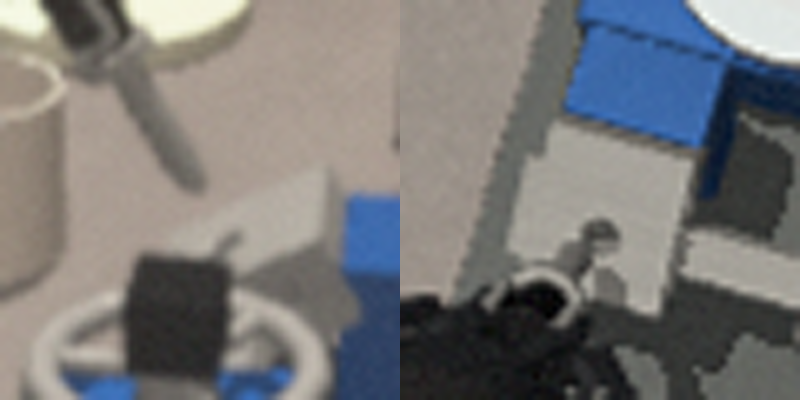

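Run:
```python
from h import *
im=cv2.imread("pics/s4.png");t=cv2.imread("pics/t4.png")
a=cv2.resize(im[128:168,232:272],(640,640),interpolation=cv2.INTER_CUBIC)[:600]
b=cv2.resize(t[178:208,195:225],(600,600),interpolation=cv2.INTER_CUBIC)
X=[]
cv2.imwrite("pics/p5.png",cv2.convertScaleAbs(a,alpha=1.3));cv2.imwrite("pics/p6.png",cv2.convertScaleAbs(b,alpha=1.4,beta=10))
```

```text
(no output)
```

View pics/p5.png

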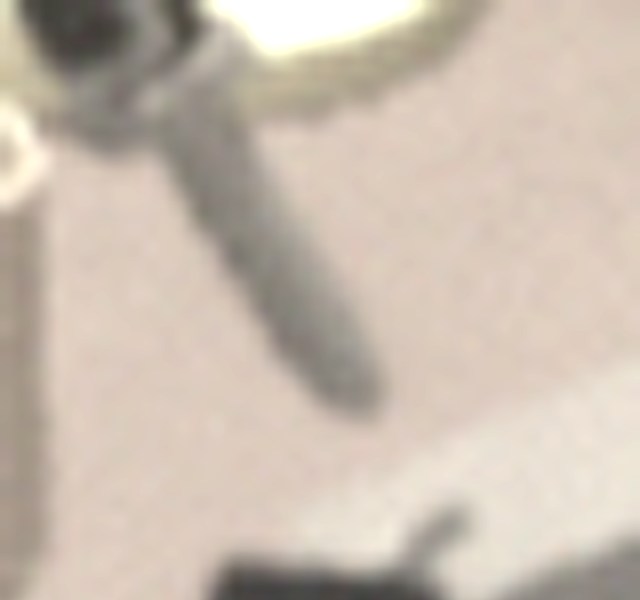

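View pics/p6.png

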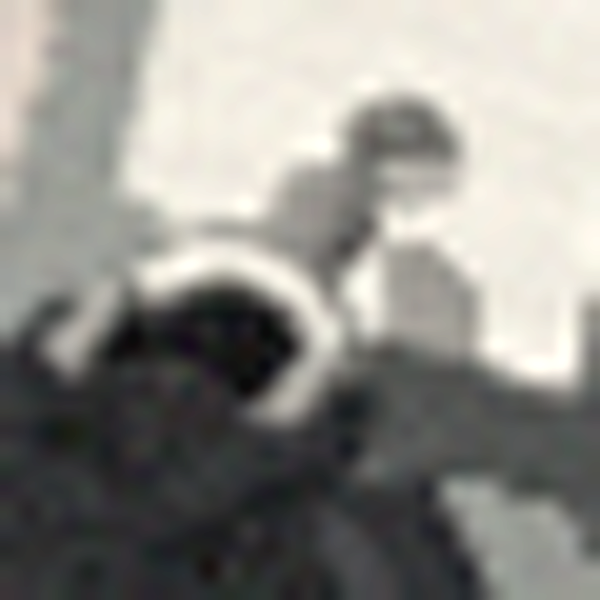

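Emit:
arm_command --deltas '[-0.15, -0.25, 0, 0, 0, 0, 1, 0.1, -0.3, -0.4, 0, 0, 0, 1, 0.35, -0.4, -0.9, 0, 0, 0, 1, 0.6, -0.45, -1.4, 0, 0, 0, 1, 0.91, -0.55, -1.9, 0, 0, 0, 1, 0.91, -0.55, -1.9, 0, 0, 0, 1, 0.91, -0.55, -1.9, 0, 0, 0, 1, 0.91, -0.55, -1.9, 0, 0, 0, 1, 0.91, -0.55, -1.9, 0, 0, 0, 1, 0.91, -0.55, -1.9, 0, 0, 0, 1]'

```text
t: 18.85
eef_pos: [547.3, 193.5, 204.5]
tcp_rot: [2.941, -0.395, 0.787]
wrist_force: [-0.3, -0.6, -1.5]
width: 0.287
```

```bash
python3 st.py
python3 - <<'E'
from h import *
im=read_camera("side");t=read_camera("top");cv2.imwrite("pics/t6.png",t);cv2.imwrite("pics/s6.png",im)
a=cv2.resize(im[140:180,235:275],(400,400),interpolation=cv2.INTER_CUBIC)
b=cv2.resize(t[170:205,195:230],(400,400),interpolation=cv2.INTER_CUBIC)
cv2.imwrite("pics/p7.png",cv2.convertScaleAbs(np.hstack([a,b]),alpha=1.4,beta=10))
s=state();M=R.from_rotvec(s["tcp_rot"]).as_matrix();z=M[:,2];P=s["eef_pos"]+z*12.9
print("aim at z130",P+z*(130-P[2])/z[2],"nose",P+68*z)
X=[P,P+68*z]
p=proj("side",X);q=proj("top",X);print((p-[235,140]+.5)*10,(q-[195,170]+.5)*400/35)
E
```

```text
18.85 [547.338 193.533 204.545] yawY -1.8382976218275515 [ 0.951 -0.366 -0.583  0.526 -1.21   0.2  ] [-0.327 -0.585 -1.492] [ 0.454  1.702 -0.015] 24.500652072275244
aim at z130 [588.68985083 181.98621916 130.        ] nose [586.26900321 182.66215844 134.3543943 ]
[[112.68584852  10.12454161]
 [229.70292464 199.09972711]] [[170.28012212 262.51258208]
 [228.83080698 181.78132654]]
```

View pics/p7.png

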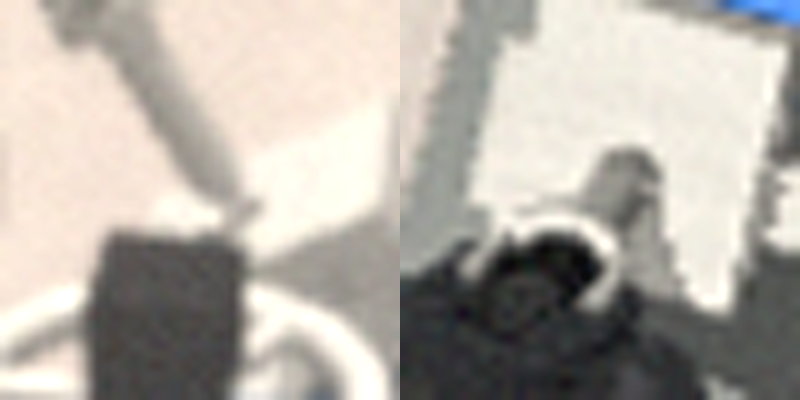

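The nose sits at the hole in both views: side crop nose (230,200) with hole ~(243,215), and top crop hole ~(231,177). I'll feed in slowly along the bore.

Emit:
arm_command --deltas '[0.1, -0.03, -0.17, 0, 0, 0, 1, 0.19, -0.05, -0.35, 0, 0, 0, 1, 0.29, -0.08, -0.52, 0, 0, 0, 1, 0.39, -0.11, -0.69, 0, 0, 0, 1, 0.48, -0.13, -0.87, 0, 0, 0, 1, 0.58, -0.16, -1.04, 0, 0, 0, 1, 0.67, -0.19, -1.21, 0, 0, 0, 1, 0.72, -0.2, -1.3, 0, 0, 0, 1, 0.72, -0.2, -1.3, 0, 0, 0, 1, 0.72, -0.2, -1.3, 0, 0, 0, 1]'

```text
t: 19.95
eef_pos: [554.5, 191.3, 191.2]
tcp_rot: [2.94, -0.395, 0.787]
wrist_force: [-0.1, -0.8, -2.4]
width: 0.287
```

```bash
cat > st2.py <<'E'
from h import *
np.set_printoptions(precision=2,suppress=True)
s=state();M=R.from_rotvec(s["tcp_rot"]).as_matrix();z=M[:,2];P=s["eef_pos"]+z*12.9
a=np.radians(15.6);xb=np.array([np.cos(a),-np.sin(a),0]);u=np.array([0,0,1.]);zf=.866*u-.5*xb;xf=.866*xb+.5*u;yf=np.cross(zf,xf)
F=np.c_[xf,yf,zf];H=np.array([588.7,182,130])
print(s["t"],"pin in fork",F.T@(P-H),"force fork",F.T@s["wrist_force"],"mom",F.T@s["moment"],"tilt",F.T@-z,s["width"]*85.4,s["eef_pos"])
E
python3 st2.py
```

```text
19.95 pin in fork [-0.14 -0.24 57.8 ] force fork [-1.08 -0.76 -2.15] mom [-0.15  1.97  0.01] tilt [0. 0. 1.] 24.475397386487 [554.47 191.32 191.16]
```

Emit:
arm_command --deltas '[0.1, -0.03, -0.17, 0, 0, 0, 1, 0.19, -0.05, -0.35, 0, 0, 0, 1, 0.29, -0.08, -0.52, 0, 0, 0, 1, 0.39, -0.11, -0.69, 0, 0, 0, 1, 0.48, -0.13, -0.87, 0, 0, 0, 1, 0.58, -0.16, -1.04, 0, 0, 0, 1, 0.67, -0.19, -1.21, 0, 0, 0, 1, 0.72, -0.2, -1.3, 0, 0, 0, 1, 0.72, -0.2, -1.3, 0, 0, 0, 1, 0.72, -0.2, -1.3, 0, 0, 0, 1]'

```text
t: 20.95
eef_pos: [561.7, 189.3, 178.1]
tcp_rot: [2.941, -0.395, 0.787]
wrist_force: [-0.1, 0.3, -3.5]
width: 0.283
```

```bash
python3 st2.py
```

```text
20.95 pin in fork [-0.19 -0.2  42.71] force fork [-1.9   0.26 -2.9 ] mom [-0.24  2.15 -0.01] tilt [0. 0. 1.] 24.202061038642842 [561.71 189.34 178.07]
```

Emit:
arm_command --deltas '[0.1, -0.03, -0.17, 0, 0, 0, 1, 0.19, -0.05, -0.35, 0, 0, 0, 1, 0.29, -0.08, -0.52, 0, 0, 0, 1, 0.39, -0.11, -0.69, 0, 0, 0, 1, 0.48, -0.13, -0.87, 0, 0, 0, 1, 0.58, -0.16, -1.04, 0, 0, 0, 1, 0.67, -0.19, -1.21, 0, 0, 0, 1, 0.77, -0.21, -1.39, 0, 0, 0, 1, 0.82, -0.23, -1.47, 0, 0, 0, 1, 0.82, -0.23, -1.47, 0, 0, 0, 1]'

```text
t: 21.95
eef_pos: [569.9, 187.0, 163.2]
tcp_rot: [2.941, -0.395, 0.787]
wrist_force: [-0.2, 0.4, -3.9]
width: 0.28
```

```bash
python3 st2.py
```

```text
21.95 pin in fork [-0.21 -0.21 25.59] force fork [-2.21  0.31 -3.19] mom [-0.23  2.36  0.05] tilt [0. 0. 1.] 23.892262312153537 [569.94 187.03 163.23]
```

Emit:
arm_command --deltas '[0.1, -0.03, -0.17, 0, 0, 0, 1, 0.19, -0.05, -0.35, 0, 0, 0, 1, 0.29, -0.08, -0.52, 0, 0, 0, 1, 0.39, -0.11, -0.69, 0, 0, 0, 1, 0.48, -0.13, -0.87, 0, 0, 0, 1, 0.58, -0.16, -1.04, 0, 0, 0, 1, 0.67, -0.19, -1.21, 0, 0, 0, 1, 0.77, -0.21, -1.39, 0, 0, 0, 1, 0.82, -0.23, -1.47, 0, 0, 0, 1, 0.82, -0.23, -1.47, 0, 0, 0, 1]' --squeeze 110

```text
t: 22.95
eef_pos: [577.5, 185.1, 150.7]
tcp_rot: [2.94, -0.395, 0.787]
wrist_force: [-25.4, 0.6, 10.8]
width: 0.278
```

```bash
python3 st2.py
```

```text
22.95 pin in fork [ 0.28 -0.07 10.8 ] force fork [-15.92  -6.29  21.67] mom [-2.26  7.16 -0.  ] tilt [-0.  0.  1.] 23.736966278232043 [577.51 185.06 150.66]
```

Emit:
arm_command --deltas '[-0.09, -0.02, -0.05, 0, 0, 0, 1, -0.09, -0.02, -0.05, 0, 0, 0, 1, -0.04, -0.03, -0.14, 0, 0, 0, 1, 0.01, -0.05, -0.22, 0, 0, 0, 1, 0.06, -0.06, -0.31, 0, 0, 0, 1, 0.11, -0.07, -0.4, 0, 0, 0, 1, 0.16, -0.09, -0.48, 0, 0, 0, 1, 0.2, -0.1, -0.57, 0, 0, 0, 1, 0.2, -0.1, -0.57, 0, 0, 0, 1, 0.2, -0.1, -0.57, 0, 0, 0, 1]'

```text
t: 23.95
eef_pos: [580.2, 184.3, 145.4]
tcp_rot: [2.941, -0.395, 0.79]
wrist_force: [-18.1, 0.7, 8.1]
width: 0.279
```

```bash
python3 st2.py
python3 - <<'E'
from h import *
im=read_camera("side");t=read_camera("top")
a=cv2.resize(im[130:180,230:280],(400,400),interpolation=cv2.INTER_CUBIC)
b=cv2.resize(t[165:205,190:230],(400,400),interpolation=cv2.INTER_CUBIC)
cv2.imwrite("pics/p8.png",cv2.convertScaleAbs(np.hstack([a,b]),alpha=1.4,beta=10))
E
```

```text
23.95 pin in fork [ 0.05 -0.09  4.85] force fork [-11.17  -4.22  15.8 ] mom [-1.67  5.4   0.06] tilt [-0. -0.  1.] 23.83602947913269 [580.15 184.28 145.39]
```

View pics/p8.png

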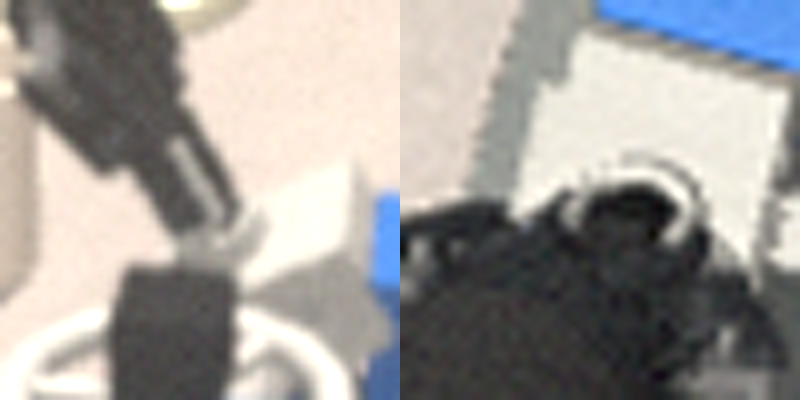

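Emit:
arm_command --deltas '[-0.02, 0, -0.09, 0, 0, 0, 1, 0.02, -0.02, -0.18, 0, 0, 0, 1, 0.07, -0.03, -0.26, 0, 0, 0, 1, 0.12, -0.05, -0.35, 0, 0, 0, 1, 0.17, -0.06, -0.44, 0, 0, 0, 1, 0.21, -0.07, -0.52, 0, 0, 0, 1, 0.26, -0.08, -0.6, 0, 0, 0, 1, 0.26, -0.08, -0.6, 0, 0, 0, 1, 0.26, -0.08, -0.6, 0, 0, 0, 1, 0.26, -0.08, -0.6, 0, 0, 0, 1]'

```text
t: 25.05
eef_pos: [582.3, 183.7, 141.7]
tcp_rot: [2.94, -0.396, 0.791]
wrist_force: [-40.9, 0.2, 22.2]
width: 0.28
```

```bash
python3 st2.py
```

```text
25.05 pin in fork [ 0.12 -0.06  0.57] force fork [-23.02 -10.78  38.95] mom [-3.61  9.44  0.01] tilt [-0. -0.  1.] 23.889696576181862 [582.27 183.72 141.71]
```

Emit:
arm_command --deltas '[0.03, -0.01, -0.07, 0, 0, 0, 1, 0.06, -0.02, -0.15, 0, 0, 0, 1, 0.06, -0.02, -0.15, 0, 0, 0, 1, 0.06, -0.02, -0.15, 0, 0, 0, 1, 0.06, -0.02, -0.15, 0, 0, 0, 1, 0.06, -0.02, -0.15, 0, 0, 0, 1, 0.03, -0.01, -0.08, 0, 0, 0, 1, 0, 0, 0, 0, 0, 0, 1, -0.1, 0.03, 0.17, 0, 0, 0, 1, -0.1, 0.03, 0.17, 0, 0, 0, 1]'

```text
t: 26.05
eef_pos: [582.0, 183.8, 141.7]
tcp_rot: [2.941, -0.395, 0.791]
wrist_force: [-17.9, 0.5, 9.7]
width: 0.272
```

```bash
python3 st2.py
python3 - <<'E'
from h import *
im=read_camera("side");t=read_camera("top")
a=cv2.resize(im[130:180,230:280],(400,400),interpolation=cv2.INTER_CUBIC)
b=cv2.resize(t[165:205,190:230],(400,400),interpolation=cv2.INTER_CUBIC)
cv2.imwrite("pics/p9.png",cv2.convertScaleAbs(np.hstack([a,b]),alpha=1.4,beta=10))
E
```

```text
26.05 pin in fork [-0.18 -0.04  0.68] force fork [-10.23  -4.3   17.09] mom [-1.76  5.07 -0.02] tilt [-0. -0.  1.] 23.246186832198948 [581.97 183.82 141.66]
```

View pics/p9.png

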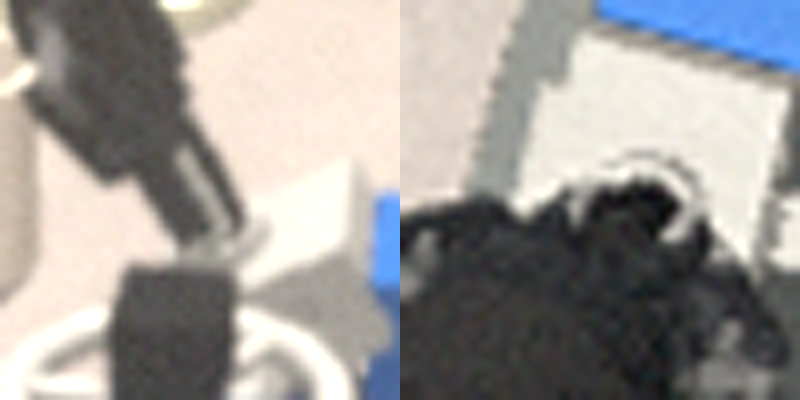

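The flange looks home: z is about 0.6 mm and the arm makes force without motion. I relax, release and retreat along the bore axis.

Emit:
arm_command --deltas '[-0.08, 0.02, 0.06, 0, 0, 0, 1, -0.08, 0.02, 0.06, 0, 0, 0, 5.5, -0.08, 0.02, 0.06, 0, 0, 0, 5.5, -0.08, 0.02, 0.06, 0, 0, 0, 5.5, -0.08, 0.02, 0.06, 0, 0, 0, 5.5, -0.3, 0.1, 0.5, 0, 0, 0, 5.5, -1.3, 0.36, 2.2, 0, 0, 0, 5.5, -2.7, 0.75, 4.8, 0, 0, 0, 5.5, -4.1, 1.14, 7.4, 0, 0, 0, 5.5, -5.5, 1.5, 9.9, 0, 0, 0, 5.5]'

```text
t: 27.15
eef_pos: [526.1, 198.4, 239.4]
tcp_rot: [2.941, -0.395, 0.788]
wrist_force: [-0.3, 0.6, -0.3]
width: 0.644
```

Emit:
arm_command --deltas '[-3, 0, 3, 0, 0, 0, 5.5, -6, 0, 6, 0, 0, 0, 5.5, -9, 0, 9, 0, 0, 0, 5.5, -12, 0, 11, 0, 0, 0, 5.5, -14, 0, 12, 0, 0, 0, 5.5, -14, 0, 12, 0, 0, 0, 5.5, -14, 0, 12, 0, 0, 0, 5.5, -14, 0, 12, 0, 0, 0, 5.5, -14, 0, 12, 0, 0, 0, 5.5, -14, 0, 12, 0, 0, 0, 5.5]'

```text
t: 28.15
eef_pos: [387.1, 198.0, 357.3]
tcp_rot: [2.939, -0.396, 0.786]
wrist_force: [-0.6, 0.3, 0.7]
width: 0.644
```

```bash
python3 st2.py
python3 - <<'E'
from h import *
im=read_camera("side");t=read_camera("top");cv2.imwrite("pics/s9.png",im);cv2.imwrite("pics/t9.png",t)
a=cv2.resize(im[130:180,230:280],(400,400),interpolation=cv2.INTER_CUBIC)
b=cv2.resize(t[165:215,190:240],(400,400),interpolation=cv2.INTER_CUBIC)
cv2.imwrite("pics/p10.png",cv2.convertScaleAbs(np.hstack([a,b]),alpha=1.4,beta=10))
H=np.array([588.7,182,130]);zf=np.array([-.4816,.1345,.866])
for o in(0,14):
  X=[H+zf*(o+k) for k in(0,8,48)]
  print((proj("side",X)-[230,130]+.5)*8,(proj("top",X)-[190,165]+.5)*8)
E
```

```text
28.15 pin in fork [-58.22 -38.88 283.22] force fork [-0.21  0.16  0.95] mom [ 0.02  1.39 -0.03] tilt [0. 0. 1.] 55.020358056401946 [387.08 197.96 357.34]
[[230.51164597 250.12702902]
 [219.79000336 232.81627435]
 [165.18382378 144.65399395]] [[203.03409593 163.24299458]
 [198.43076379 169.58753206]
 [174.67322889 202.34193543]]
[[211.70565578 219.76371362]
 [200.86857192 202.26688956]
 [145.66960735 113.1491999 ]] [[194.94655403 174.39008356]
 [190.25806377 180.85318956]
 [166.05448992 214.22895083]]
```

View pics/p10.png

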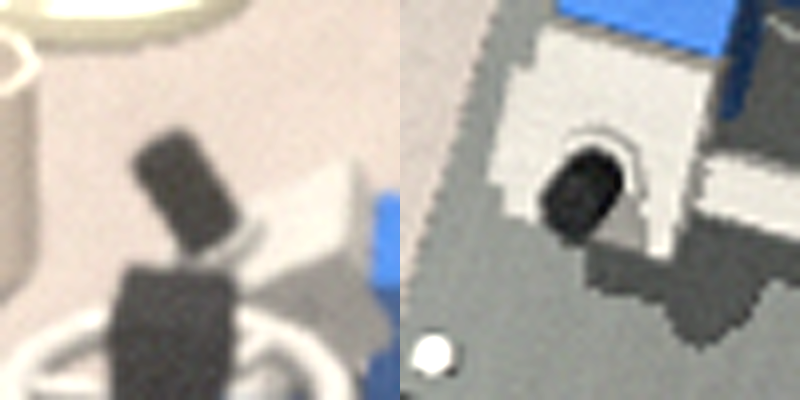

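View pics/s9.png

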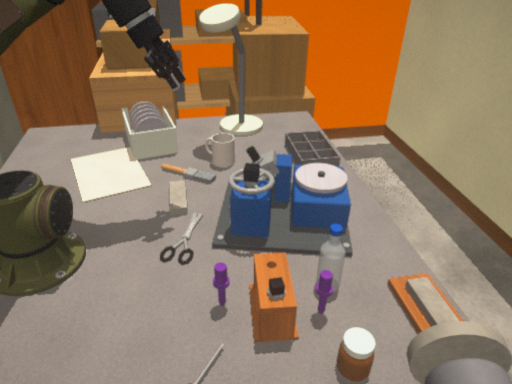

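Run:
```python
from h import *
np.set_printoptions(precision=2,suppress=True)
C2={}
for n,f,(x0,x1,y0,y1) in(("side","pics/s9.png",(243,263,144,161)),("top","pics/t9.png",(203,222,178,199))):
    im=cv2.imread(f)
    for th in(60,80):
        m=(im[y0:y1,x0:x1].max(2)<th).astype(np.uint8);k,l,st,ce=cv2.connectedComponentsWithStats(m);i=1+np.argmax(st[1:,4]);print(n,th,ce[i]+[x0,y0],st[i])
        C2[n]=ce[i]+[x0,y0]
x,e=tri(C2["side"],C2["top"]);print(x,e)
a=np.radians(15.6);xb=np.array([np.cos(a),-np.sin(a),0]);u=np.array([0,0,1.]);zf=.866*u-.5*xb;xf=.866*xb+.5*u;yf=np.cross(zf,xf)
print(np.c_[xf,yf,zf].T@(x-[588.7,182,130]))
```

```text
side 60 [252.93 153.86] [ 5  4 11 13 83]
side 80 [252.9  153.56] [  4   3  12  14 102]
top 60 [213.22 190.72] [  5   6  14  15 102]
top 80 [213.36 191.07] [  5   6  14  15 116]
[568.82 183.55 153.8 ] [np.float64(3.986862941259632), np.float64(3.98686294125922)]
[-5.04 -3.85 30.39]
```

Run:
```python
from rig import *
s=state();print(s["t"],abs(s["joint_velocities"]).max(),hand_in())
```

```text
the job is handed in; nothing more can be done
28.25 0.005041877460181384 None
```

I turned the handwheel clockwise about 3.2 rad to its stop, drove the long pin down the leaning bore until its flange was home, and let go. I handed in at 28.3 s of the 64 s allowed; the hand-in gave no verdict.

- **Wheel:** the wrist moment jumped from about 0.05 to 1.9 N m at the stop. In the top view the lug had moved into the fork.
- **Pin seated:** the pin slid against the rubber plug, then stopped. By arm position the flange was about 0.6 mm from the bore's mouth, with about 39 N along the bore and no further movement when I pressed on. After release, the side camera put the knob within about 1 mm of the fully home position; 14 mm proud would have shown about 4.5 px higher.
- **Scene:** the short pin, bottle, mug and purple look-alikes look undisturbed in the last side picture. The arm is clear and still.
- **Check that disagreed:** the top-view mask of the knob took in its shadow, so combining both cameras left a 4 mm mismatch. I relied on the side view, the force and the arm position instead.
- **Sideways force:** there was up to about 23 N sideways on the pin during the final press, which vanished on release.

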